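# Index the finishing turntable to the marked hole

## Robot

A 6-joint arm with a two-finger parallel gripper is mounted at the origin on the work surface. World frame = base frame: x ahead of the robot, y to its left, z up, the work surface at z = 0. Lengths are in m, angles in rad, forces in N, time in s.
With the tool pointing down it reaches from about 0.3 to 1 m from the base axis. Payload 5.1 kg.
Tool frame: the origin (TCP) lies midway between the tips of the shut fingers; the grasp point (between the pads) lies 19 mm behind it (ctrl.pinch_z is the z of the grasp point in the tool frame, in m); z points along the fingers, y is the line along which they close (so a half turn about z gives the same grasp; the last joint's range is limited). The gripper opens to 95 mm and grips with 3 to 60 N. Pads are 20 mm wide; open, the fingers measure 119 mm over their backs; the gripper's body (75 mm by 180 mm) begins 59 mm behind the grasp point.
Start: joints at [-1.333, 0.124, 1.65, -0, 1.367, -0.083], TCP at [0.205, -0.617, 0.215] pointing down, gripper open.
Joint ranges: [-2.61, 2.61], [-1.02, 2.33], [0.03, 2.71], [-1.35, 4.49], [0.32, 2.68], [-2.91, 2.91]. Speed limits (rad/s): [2.57, 2.57, 3.14, 3.14, 3.14, 3.14].

## Interface

Orientations are given as [roll, pitch, yaw] about the fixed x, y, z axes, in that order (R = Rz(yaw) Ry(pitch) Rx(roll)).
In Python, from workcell import ctrl gives the robot as it stands.
- The arm moves only by the tool servo_tool, never from a script. Its argument "steps" is a list of rows, each an object of numbers: "tx", "ty", "tz": the shift along the tool's x, y, z in mm; "ax", "ay", "az": the turn, a rotation vector about the tool's x, y, z in degrees; "claw": the finger opening in mm, from 0 to 95.1. In form: [{"tx": .., "ty": .., "tz": .., "ax": .., "ay": .., "az": .., "claw": ..}, ...]. A call has exactly 8 rows; each row is the pose to reach, as a shift and turn from the pose commanded when the call began, along the tool's axes at that moment; what a row does not reach only later rows make up. A row lasts 1/8 s, in which the tool goes at most 62.5 mm and 10.7 degrees, less where a joint would pass 70% of its speed; a pose out of reach is approached as far as the arm can. A call with a gripper value outside its range is refused whole. The fingers move at their own pace and stop on an object; "grip_force" is the grip in N (left out, the last holds). Time passes only in rows, so rows that repeat a pose let the fingers close, or fill a call up. It gives the time, the measured TCP pose, the force, the opening and the grip force at its end, in the units of the state.
- ctrl.read_state(): the state, without advancing time (a new reading comes with each control period).
- ctrl.grab_frame(name): name is "side" or "top" or "wrist"; returns (picture, depth): 420x560x3 uint8, blue, green, red; 420x560 float32, m along the optical axis (not along the pixel's ray), 0 where there is no reading.
- ctrl.camera_params(name): a dict with "fx", "fy", "cx", "cy" (pixels), "k1" (the pictures are not rectified: a ray, as slopes to the right and down, at radius r is drawn at 1 + k1 r^2 times it, then the intrinsics apply), "R" (3x3) and "t" (3): a world point X has camera coordinates R X + t. Camera axes: x right, y down, z forward; pixel columns grow to the right and rows downward; lengths in m; the calibration is good to about 2 mm. A picture is of the moment at which its call begins: read the wrist's pose just before it. camera_params takes no time and is no camera call; for the wrist camera it gives the pose at the moment of the call.
- ctrl.finish_job(): hands the job in; it is judged then, once.
The state is a dict: "clock": time; "joints": joint angles; "qd": joint speeds; "joint_torque": joint torques, N m; "eef_pos": TCP position; "tool_rot": TCP orientation; "wrist_force": force on the tool from outside, world axes, zero at the start; "moment": the same for the moment, N m; "width": finger opening in m; "grip_force": force on a finger pad.
Only numpy, scipy, OpenCV 4.12 (cv2) and the standard library are available. Lean on these libraries where they do the work, as an engineer would, in place of code of your own. Each camera call takes 0.05 s, during which the arm holds its last target. There are 200 camera calls.

## Task

Turn the finishing turntable to the hole marked by the tall post: draw the spring pin up by its black knob, swing the arm round, and let the pin drop fully into the hole beside the tall post, so that the table is locked there when you let go. Leave the other things on the bench where they are.

Things in the scene. Friction and masses are not known exactly. Their poses are not given: they have to be found in the camera images.
- pivot (a point): Centre of the indexing turntable on its vertical turning axis, 34 mm above the bench, level with the dial's top. z up; x towards the nominal middle of the parking slot. Fixed grey round foot, 312 mm diameter, 20 mm high; on it a level steel dial ring, 69 to 120 mm from the axis. In the middle an aluminium table (132 mm diameter) carries a clamped printed helmet, 86 mm wide, top 126 mm above the bench.
- slot_mark (a point): Nominal middle of the dial's long parking slot (46 mm along the circle), 95 mm from the axis, where the pin starts. On the same circle are four holes 13.5 mm wide, nominally at +35, -35, +60, -60 degrees from it. The dial was clamped by eye: slot and holes may all sit turned up to 0.08 rad (8 mm on the circle) either way, which is not reported: feel (or look) for the hole.
- knob (a point): Middle of the pin's black upright round knob, 26 mm diameter, 36 mm tall, under a cap 32 mm wide and 6 mm thick; 81 mm above the bench when the pin is down. It rises straight up with the pin and swings with the table on a circle of 95 mm radius about the pivot. Below it the table's aluminium arm (top 52 mm above the bench) and a 10 mm steel pin with a round tip.
- pin (a joint): How far the pin is drawn up, m: 0 = fully down in slot or hole, about 0.012 = tip resting on top of the dial, 0.022 = upper stop. A spring pushes it down with about 4.5 N at 0 and 8 N at the top (plus 1 N weight); it does not stay up by itself.
- turntable (a joint): Angle of the turntable and its arm in rad, counter-clockwise from above positive, 0 = arm along the pivot's x axis; stops at -1.35 and 1.35. It turns with light friction (about 0.12 N m) and stays where it is left.
- tall_post_foot (a point): Foot of the tall plain steel post (13 mm diameter, 50 mm tall), 20 mm above the bench and 140 mm from the turning axis. It stands radially outside the nominal place of one of the four holes; the real hole lies within 8 mm, along the circle, of the post's radial line. Outside each of the other three holes stands a like post only 14 mm tall.
- spool_core_c (a point): Bystander: white spool core (90 mm diameter, 60 mm high), standing on the bench; point at its centre.
- glue_c (a point): Bystander: white bottle (56 mm diameter, 130 mm high), standing on the bench; point half-way up.
- tray_c (a point): Bystander: grey open tray (160 x 110 x 35 mm); point at the middle of its floor.
- scraper_c (a point): Bystander: scraper with a handle, lying flat on the bench; point at its origin.

How it is judged:
On the way, in this order (a step that is already met when the one before it is completed fails the run):
1. the pin is drawn up clear of the parking slot (value of joint pin above 0.01 m), for 0.1 s.
2. the arm is brought to the tall post's hole and the pin is down in it (horizontal distance between knob and tall_post_foot below 0.053 m and value of joint pin below 0.003 m), for 0.1 s.
At the end, for the whole second after the job is handed in: The pin is down (within 3 mm of fully home) in the hole beside the tall post (pin axis within 53 mm, seen from above, of the post's axis, which only that hole allows) and the turntable is at rest (all of step 2 and velocity of joint turntable between -0.05 and 0.05 rad/s); the robot touches nothing.
It fails at once if the spool core is moved by more than 30 mm (distance of spool_core_c from where it was at the start of the episode above 0.03 m).
It fails at once if the glue is moved by more than 30 mm (distance of glue_c from where it was at the start of the episode above 0.03 m).
It fails at once if the tray is moved by more than 30 mm (distance of tray_c from where it was at the start of the episode above 0.03 m).
It fails at once if the scraper is moved by more than 30 mm (distance of scraper_c from where it was at the start of the episode above 0.03 m).
It also fails if it takes over 42 s, if anything falls off the work surface, if the arm or the gripper's body presses on something with over 40 N, if the wrist force passes 120 N, or if a joint passes its speed limit or range.

## Working session

There is one attempt and no reset: what is moved stays moved. The work goes in short steps, Python scripts to look and compute and a tool call to move; the robot and the scene stay as the last step left them, time stands still between calls to the robot, and variables do not carry over. Pictures are saved under pics/ and viewed, at most 10 in all, crops included, and the job is handed in when it is done.

Besides the shell and the picture viewer there is one more tool, called in YAML: its name, and indented under it one key for each argument. servo_tool: Moves the arm, as the interface text tells. Its arguments: {"type":"object","properties":{"steps":{"type":"array","items":{"type":"object","properties":{"tx":{"type":"number"},"ty":{"type":"number"},"tz":{"type":"number"},"ax":{"type":"number"},"ay":{"type":"number"},"az":{"type":"number"},"claw":{"type":"number"}}}},"grip_force":{"type":"number"}},"required":["steps"]}

```bash
mkdir -p pics
cat > h.py <<'E'
import numpy as np, cv2
from workcell import ctrl
def ray(c,u,v):
    x,y=(u-c["cx"])/c["fx"],(v-c["cy"])/c["fy"]
    p=np.array([x,y])
    q=p.copy()
    for _ in range(10): q=p/(1+c["k1"]*(q@q))
    return q
def at_z(c,u,v,z):
    q=ray(c,u,v);R=np.array(c["R"]);t=np.array(c["t"])
    d=R.T@np.array([q[0],q[1],1]);o=-R.T@t
    return o+d*(z-o[2])/d[2]
def at_d(c,u,v,d):
    q=ray(c,u,v);R=np.array(c["R"]);t=np.array(c["t"])
    return R.T@(np.array([q[0]*d,q[1]*d,d])-t)
E
python3 - <<'E'
from h import *
s=ctrl.read_state();print(s)
for n in("top","side"):
    c=ctrl.camera_params(n);p,d=ctrl.grab_frame(n);cv2.imwrite(f"pics/{n}0.png",p);np.save(n+"0.npy",d);print(n,c)
E
```

```text
{'clock': 0.0, 'joints': array([-1.33262408e+00,  1.24521091e-01,  1.65165877e+00, -2.09986789e-05,
        1.36750483e+00, -8.26067974e-02]), 'qd': array([-0.0012352 , -0.00183789, -0.00013217,  0.00026598, -0.00022032,
       -0.00013565]), 'joint_torque': array([-1.87154845e-03, -4.17611647e+01, -3.59929454e+01,  7.73383328e-02,
        4.92774462e-02, -1.96992773e-04]), 'eef_pos': array([ 0.2047597 , -0.61623125,  0.21338571]), 'tool_rot': array([-3.13950605e+00, -1.52132884e-04,  3.20783151e-01]), 'wrist_force': array([ 0.28740918, -0.78110221, -0.54221213]), 'moment': array([ 0.07141342, -0.00369125,  0.01387811]), 'grip_force': 0.0, 'width': 0.09514538110757279}
top {'fx': 468.27985641636457, 'fy': 468.27985641636457, 'cx': 280.8794581004196, 'cy': 205.72823910597384, 'k1': -0.05011220325253219, 'R': array([[-0.02553724, -0.99966741,  0.00359562],
       [-0.97643389,  0.02417235, -0.21445876],
       [ 0.21430052, -0.00898757, -0.97672643]]), 't': array([-0.00433033,  0.53733526,  1.5280932 ])}
side {'fx': 469.9845127729963, 'fy': 469.9845127729963, 'cx': 280.1390296745855, 'cy': 202.27244765771164, 'k1': -0.15423315297595058, 'R': array([[-0.83977666, -0.54277399,  0.01309801],
       [-0.31333169,  0.46480103, -0.82812031],
       [ 0.4433942 , -0.69954013, -0.56039735]]), 't': array([0.45450453, 0.23051858, 1.01951777])}
```

View pics/top0.png

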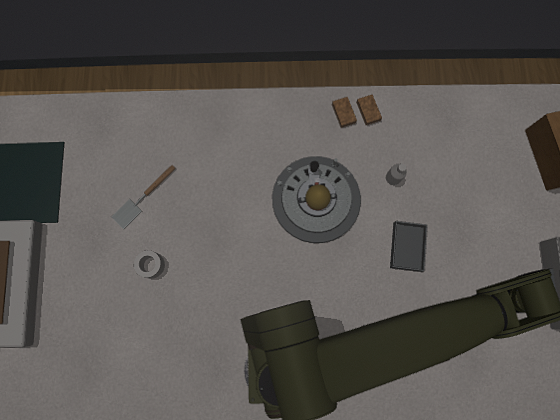

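View pics/side0.png

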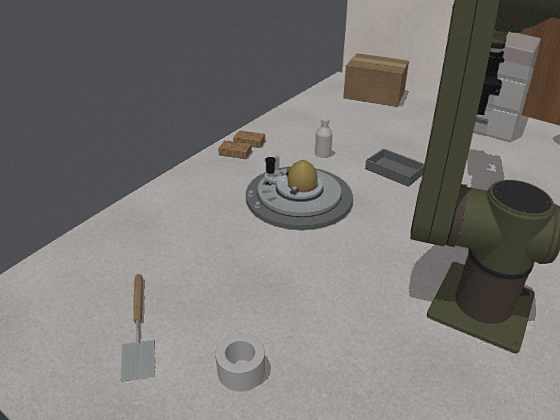

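The top picture shows the turntable centred near (317,198), with the knob near (315,166). The side view shows the knob at (270,163). I'll enlarge both.

Run:
```python
from h import *
a=cv2.imread("pics/top0.png")[145:255,262:372];b=cv2.imread("pics/side0.png")[145:235,240:360]
a=cv2.resize(a,(550,550),interpolation=cv2.INTER_CUBIC)
a=cv2.convertScaleAbs(a,alpha=1.6)
cv2.imwrite("pics/a.png",a);b=cv2.convertScaleAbs(cv2.resize(b,(720,540),interpolation=cv2.INTER_CUBIC),alpha=1.6);cv2.imwrite("pics/b.png",b)
c=ctrl.camera_params("top")
print(at_z(c,316.5,199,.02),at_z(c,315,166,.10))
```

```text
[ 0.56638398 -0.14288872  0.02      ] [ 0.66178036 -0.13563579  0.1       ]
```

View pics/a.png

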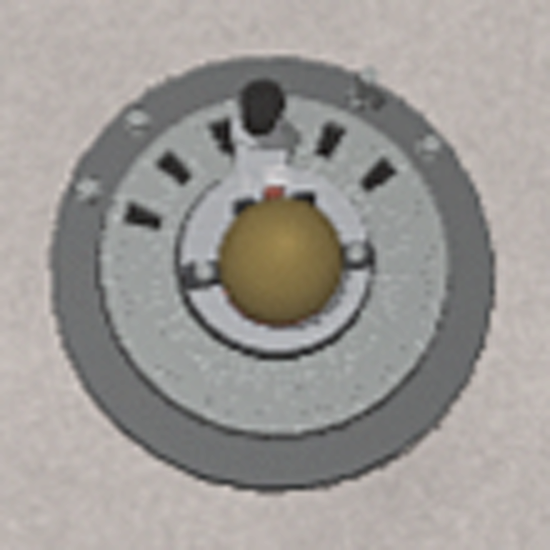

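View pics/b.png

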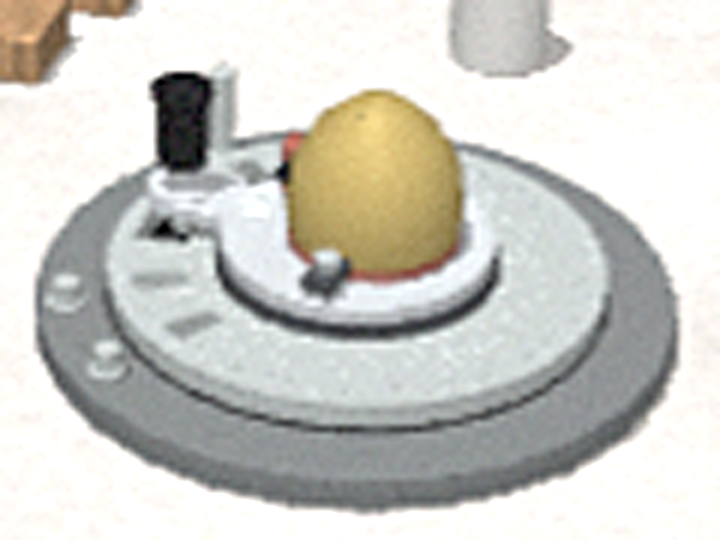

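The tall post is at crop (365,90), to the right of the knob, so it marks the -35° hole. The hole marks are at (330,138) for -35°, (380,175) for -60°, (172,167) for +35° and (142,215) for +60°. The knob is at (262,105). Now I'll compute positions.

Run:
```python
from h import *
from scipy.optimize import least_squares as ls
c=ctrl.camera_params("top"); d=np.load("top0.npy")
P=lambda x,y,z: at_z(c,262+x/5-.4,145+y/5-.4,z)
E=np.array([P(x,y,.02)[:2] for x,y in[(50,262),(495,265),(275,56),(120,115),(430,112)]])
E2=np.array([P(x,y,.034)[:2] for x,y in[(98,258),(452,258),(277,433),(150,378),(402,380)]])
f=ls(lambda p:np.r_[np.hypot(*(E-p[:2]).T)-.156,np.hypot(*(E2-p[:2]).T)-.12],[.566,-.143]);O=f.x;print(O,f.fun)
def pol(n,x,y,z):
    q=P(x,y,z)[:2];r=q-O;print(n,q.round(4),np.hypot(*r).round(4),np.degrees(np.arctan2(r[1],r[0])).round(2))
pol("knobcap",264,95,.102)
for n,x,y in[("h35",172,167),("h60",142,215),("h-35",330,138),("h-60",380,175)]:pol(n,x,y,.034)
for n,x,y,z in[("p35",137,115,.034),("p60",88,185,.034),("p-60",430,142,.034),("tall top",368,76,.07),("tallfoot",362,100,.02)]:pol(n,x,y,z)
# depth-based cloud
ys,xs=np.mgrid[145:200,290:345]
pts=np.array([at_d(c,u,v,d[v,u]) for u,v in zip(xs.ravel(),ys.ravel())])
r=np.hypot(*(pts[:,:2]-O).T)
m=(pts[:,2]>.09)&(r>.07);print("knob cloud",m.sum(),pts[m].mean(0),np.ptp(pts[m],axis=0))
m=(pts[:,2]>.045)&(r>.125)&(r<.16);print("post cloud",m.sum(),pts[m].round(3))
```

```text
[ 0.57029101 -0.14295136] [ 0.00045822 -0.00168363 -0.00195822 -0.00224331  0.00303944  0.0030532
  0.00214626 -0.00027119 -0.00029694 -0.00118129]
knobcap [ 0.6696 -0.1338] 0.0998 5.27
h35 [ 0.6401 -0.0733] 0.0986 44.95
h60 [ 0.606  -0.0514] 0.0983 68.7
h-35 [ 0.6584 -0.1846] 0.0975 -25.29
h-60 [ 0.6308 -0.2182] 0.0966 -51.22
p35 [ 0.6785 -0.05  ] 0.1426 40.67
p60 [ 0.6285 -0.0144] 0.1411 65.64
p-60 [ 0.6539 -0.2546] 0.1394 -53.17
tall top [ 0.6916 -0.2088] 0.1381 -28.47
tallfoot [ 0.69   -0.2103] 0.1374 -29.34
knob cloud 75 [ 0.62736946 -0.12123636  0.22438038] [0.4816618  0.1426446  1.51148622]
post cloud 21 [[ 0.7   -0.206  0.065]
 [ 0.7   -0.209  0.065]
 [ 0.699 -0.212  0.067]
 [ 0.694 -0.205  0.071]
 [ 0.695 -0.208  0.069]
 [ 0.695 -0.212  0.068]
 [ 0.695 -0.203  0.058]
 [ 0.692 -0.205  0.067]
 [ 0.692 -0.209  0.066]
 [ 0.691 -0.212  0.07 ]
 [ 0.692 -0.203  0.055]
 [ 0.69  -0.206  0.061]
 [ 0.685 -0.207  0.076]
 [ 0.689 -0.212  0.063]
 [ 0.691 -0.204  0.046]
 [ 0.689 -0.206  0.055]
 [ 0.688 -0.209  0.056]
 [ 0.689 -0.213  0.054]
 [ 0.686 -0.203  0.051]
 [ 0.688 -0.207  0.045]
 [ 0.688 -0.211  0.046]]
```

servo_tool:
  steps:
    - {"tx": 55, "ty": -28}
    - {"tx": 110, "ty": -57}
    - {"tx": 165, "ty": -86, "az": 4}
    - {"tx": 220, "ty": -115, "az": 8}
    - {"tx": 275, "ty": -144, "az": 13}
    - {"tx": 330, "ty": -173, "az": 13}
    - {"tx": 385, "ty": -202, "az": 13}
    - {"tx": 440, "ty": -231, "az": 13}

```text
validation failed for argument at $.st...
```

Run:
```python
from h import *
s=ctrl.read_state();print(s["clock"],s["eef_pos"],s["tool_rot"]);c=ctrl.camera_params("wrist")
R=np.array(c["R"]);print("cam",-R.T@c["t"],"axis",R[2],c["fx"],c["cx"],c["cy"],c["k1"])
for p in[(.57,-.143,.034),(.665,-.134,.1),(.657,-.184,.034),(.69,-.21,.02)]:
    q=R@p+c["t"];print(p,q[:2]/q[2]*c["fx"]+[c["cx"],c["cy"]])
```

```text
0.1 [ 0.20480877 -0.61628708  0.21353471] [-3.13976822e+00 -1.28816522e-04  3.20821286e-01]
cam [ 0.28093255 -0.59151     0.38306233] axis [-0.27084419 -0.0868698  -0.9586955 ] 320.9152836671203 279.30953840355926 209.79501115092438 -0.045874943046189366
(0.57, -0.143, 0.034) [-212.80978007 -525.61445938]
(0.665, -0.134, 0.1) [ -505.72373572 -1220.01655983]
(0.657, -0.184, 0.034) [-154.81226593 -708.56776359]
(0.69, -0.21, 0.02) [ -85.25433015 -719.28478173]
```

servo_tool:
  steps:
    - {"tx": 55, "ty": -28, "tz": 0, "ax": 0, "ay": 0, "az": 0, "claw": 95}
    - {"tx": 110, "ty": -57, "tz": 0, "ax": 0, "ay": 0, "az": 0, "claw": 95}
    - {"tx": 165, "ty": -86, "tz": 0, "ax": 0, "ay": 0, "az": 4, "claw": 95}
    - {"tx": 220, "ty": -115, "tz": 0, "ax": 0, "ay": 0, "az": 8, "claw": 95}
    - {"tx": 275, "ty": -144, "tz": 0, "ax": 0, "ay": 0, "az": 13, "claw": 95}
    - {"tx": 330, "ty": -173, "tz": 0, "ax": 0, "ay": 0, "az": 13, "claw": 95}
    - {"tx": 385, "ty": -202, "tz": 0, "ax": 0, "ay": 0, "az": 13, "claw": 95}
    - {"tx": 440, "ty": -231, "tz": 0, "ax": 0, "ay": 0, "az": 13, "claw": 95}
  grip_force: 30

```text
clock: 1.1
eef_pos: [0.5506, -0.2571, 0.2142]
tool_rot: [-3.141, 0.0, 0.094]
wrist_force: [-0.6, 0.6, 0.7]
width: 0.0946
grip_force: 0.0
```

```bash
cat > st.py <<'E'
from h import *
s=ctrl.read_state();print({k:np.round(s[k],4).tolist() for k in("clock","eef_pos","tool_rot","wrist_force","width","grip_force")})
E
cat > prj.py <<'E'
from st import *
c=ctrl.camera_params("wrist")
R=np.array(c["R"]);print("cam",-R.T@c["t"],"axis",R[2])
for p in[(.57,-.143,.034),(.665,-.134,.1),(.657,-.184,.034),(.69,-.21,.02)]:
    q=R@p+c["t"];print(p,q[:2]/q[2]*c["fx"]+[c["cx"],c["cy"]])
E
python3 prj.py
```

```text
{'clock': 1.1, 'eef_pos': [0.5506, -0.2571, 0.2142], 'tool_rot': [-3.1414, 0.0004, 0.094], 'wrist_force': [-0.5958, 0.6455, 0.7079], 'width': 0.0946, 'grip_force': 0.0}
cam [ 0.6304635  -0.24986474  0.38374327] axis [-0.28411191 -0.02541048 -0.95845434]
(0.57, -0.143, 0.034) [176.91687517 162.32527314]
(0.665, -0.134, 0.1) [141.00358414  55.82544846]
(0.657, -0.184, 0.034) [217.70050746  80.80510392]
(0.69, -0.21, 0.02) [246.72055068  50.48795879]
```

servo_tool:
  steps:
    - {"tx": 40, "ty": -35, "tz": 0, "ax": 0, "ay": 0, "az": 0, "claw": 95}
    - {"tx": 80, "ty": -65, "tz": 0, "ax": 0, "ay": 0, "az": 0, "claw": 95}
    - {"tx": 86, "ty": -70, "tz": 0, "ax": 0, "ay": 0, "az": 0, "claw": 95}
    - {"tx": 86, "ty": -70, "tz": 0, "ax": 0, "ay": 0, "az": 0, "claw": 95}
    - {"tx": 86, "ty": -70, "tz": 0, "ax": 0, "ay": 0, "az": 0, "claw": 95}
    - {"tx": 86, "ty": -70, "tz": 0, "ax": 0, "ay": 0, "az": 0, "claw": 95}
    - {"tx": 86, "ty": -70, "tz": 0, "ax": 0, "ay": 0, "az": 0, "claw": 95}
    - {"tx": 86, "ty": -70, "tz": 0, "ax": 0, "ay": 0, "az": 0, "claw": 95}

```text
clock: 2.1
eef_pos: [0.6285, -0.1815, 0.2148]
tool_rot: [3.142, -0.0, 0.093]
wrist_force: [0.1, 0.5, 0.2]
width: 0.0949
grip_force: 0.0
```

Run:
```python
from prj import *
import pickle
p,d=ctrl.grab_frame("wrist");pickle.dump((c,p,d),open("w1.pkl","wb"))
cv2.imwrite("pics/w1.png",cv2.convertScaleAbs(cv2.resize(p,(800,600)),alpha=1.5))
```

```text
{'clock': 2.1, 'eef_pos': [0.6285, -0.1815, 0.2148], 'tool_rot': [3.1415, -0.0001, 0.0933], 'wrist_force': [0.1387, 0.4981, 0.2224], 'width': 0.0949, 'grip_force': 0.0}
cam [ 0.70827195 -0.17435823  0.3843441 ] axis [-0.2835544  -0.02538574 -0.95862008]
(0.57, -0.143, 0.034) [241.84968159 235.0220336 ]
(0.665, -0.134, 0.1) [229.70018822 160.87345388]
(0.657, -0.184, 0.034) [284.10580593 164.08841899]
(0.69, -0.21, 0.02) [310.21169846 134.75800637]
```

View pics/w1.png

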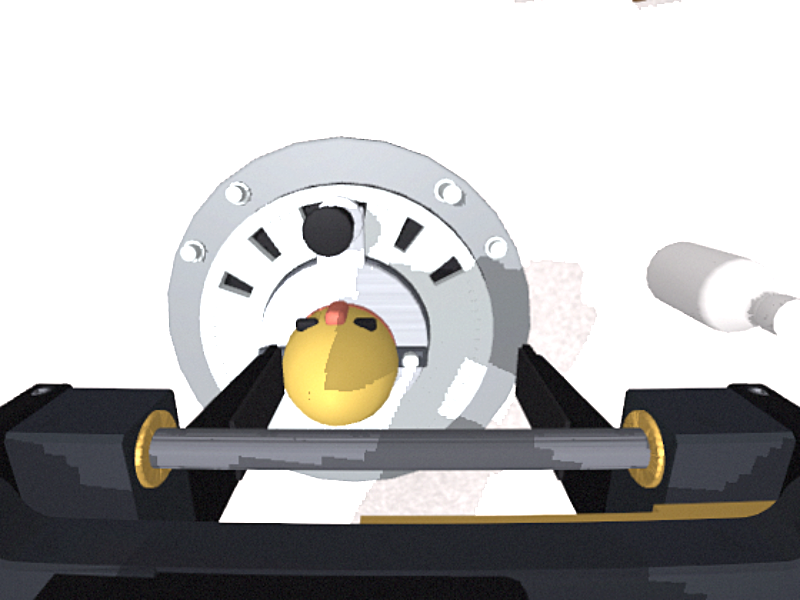

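The wrist view shows the knob cap at (328,231), the tall post at about (450,190), its hole at (408,234) and the -60° hole at (447,269). The other holes are at (264,243) and (236,284). I'll take one enlarged crop.

Run:
```python
import pickle,cv2
c,p,d=pickle.load(open("w1.pkl","rb"))
a=cv2.resize(p[90:230,110:376],None,fx=3,fy=3,interpolation=cv2.INTER_CUBIC);print(a.shape)
cv2.imwrite("pics/w1c.png",a)
```

```text
(420, 798, 3)
```

View pics/w1c.png

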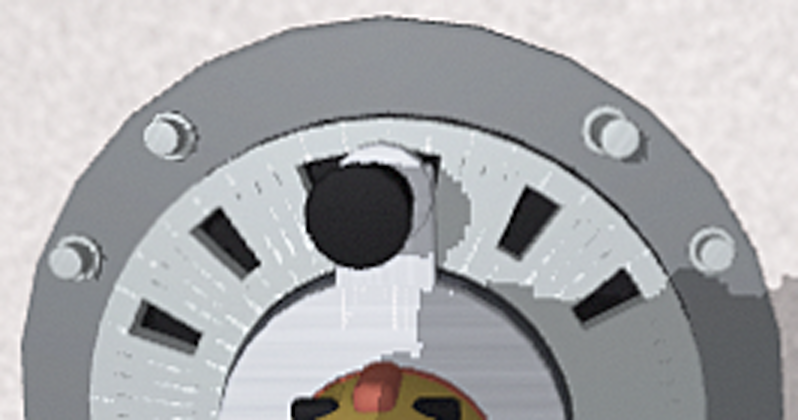

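Run:
```python
from h import *
import pickle
from scipy.optimize import least_squares as ls
c,p,d=pickle.load(open("w1.pkl","rb"))
P=lambda x,y,z: at_z(c,110+(x+.5)/3-.5,90+(y+.5)/3-.5,z)[:2]
E=np.array([P(x,y,.02) for x,y in[(388,16),(22,380),(780,380),(560,55),(210,66),(724,195)]])
E2=np.array([P(x,y,.034) for x,y in[(386,117),(90,390),(705,370),(644,235),(133,240),(250,138),(550,152)]])
H={"h35":[(192,217),(222,207),(238,276),(261,266)],"h60":[(143,299),(130,331),(202,325),(191,354)],"h-35":[(528,185),(560,203),(500,246),(530,260)],"h-60":[(627,268),(641,295),(574,304),(587,328)]}
C={k:np.mean([P(x,y,.034) for x,y in v],0) for k,v in H.items()}
f=ls(lambda q:np.r_[np.hypot(*(E-q[:2]).T)-.156,np.hypot(*(E2-q[:2]).T)-.12],[.57,-.143]);O=f.x;print("edgefit",O,f.fun.round(4))
K=np.array(list(C.values()));a=np.radians([35,60,-35,-60])
g=ls(lambda q:(np.c_[q[0]+.095*np.cos(a+q[2]),q[1]+.095*np.sin(a+q[2])]-K).ravel(),[*O,.15])
print("holefit",g.x,np.degrees(g.x[2]),g.fun.round(4))
def pol(n,q):
  for o in(O,g.x[:2]):
    r=q-o;print(n,q.round(4),np.hypot(*r).round(4),np.degrees(np.arctan2(r[1],r[0])).round(2))
for k in C:pol(k,C[k])
for z in(.099,.105):pol("cap",P(358,216,z))
pol("talltop",P(622,140,.07)); pol("talltop",P(621,140,.07))
pol("p-60",P(715,250,.034));pol("p35",P(175,138,.034));pol("p60",P(76,258,.034))
pol("slotL",P(302,164,.034));pol("slotR",P(440,156,.034))
dd=d[90+216//3,110+358//3];print("capdepth pt",at_d(c,110+358/3,90+216/3,dd))
```

```text
edgefit [ 0.57066982 -0.14296233] [-0.0011 -0.0027 -0.0033 -0.0016 -0.0033 -0.0017 -0.     -0.0003  0.0013
  0.0014  0.0019  0.003   0.0025]
holefit [ 0.57180126 -0.14329043  0.15608104] 8.94278481986803 [-0.0001 -0.0008  0.0004 -0.0011  0.0001  0.0012 -0.0004  0.0007]
h35 [ 0.6403 -0.0766] 0.0962 43.61
h35 [ 0.6403 -0.0766] 0.0956 44.22
h60 [ 0.6055 -0.0535] 0.096 68.72
h60 [ 0.6055 -0.0535] 0.0959 69.42
h-35 [ 0.6571 -0.1862] 0.0966 -26.6
h-35 [ 0.6571 -0.1862] 0.0955 -26.73
h-60 [ 0.6319 -0.2179] 0.0967 -50.74
h-60 [ 0.6319 -0.2179] 0.0958 -51.14
cap [ 0.6642 -0.1332] 0.094 5.98
cap [ 0.6642 -0.1332] 0.0929 6.25
cap [ 0.6651 -0.134 ] 0.0948 5.4
cap [ 0.6651 -0.134 ] 0.0938 5.66
talltop [ 0.6919 -0.2118] 0.1394 -29.61
talltop [ 0.6919 -0.2118] 0.1383 -29.72
talltop [ 0.6918 -0.2115] 0.1392 -29.5
talltop [ 0.6918 -0.2115] 0.1381 -29.61
p-60 [ 0.6539 -0.2552] 0.1397 -53.43
p-60 [ 0.6539 -0.2552] 0.1388 -53.72
p35 [ 0.6762 -0.0568] 0.1362 39.22
p35 [ 0.6762 -0.0568] 0.1355 39.63
p60 [ 0.6291 -0.0197] 0.1364 64.63
p60 [ 0.6291 -0.0197] 0.1363 65.12
slotL [ 0.671  -0.1027] 0.1081 21.85
slotL [ 0.671  -0.1027] 0.1072 22.24
slotR [ 0.6783 -0.152 ] 0.108 -4.78
slotR [ 0.6783 -0.152 ] 0.1069 -4.66
capdepth pt [ 0.664686   -0.13420684  0.10404927]
```

servo_tool:
  steps:
    - {"tx": 41, "ty": -44, "tz": 0, "ax": 0, "ay": 0, "az": 0, "claw": 95}
    - {"tx": 41, "ty": -44, "tz": 20, "ax": 0, "ay": 0, "az": 0, "claw": 95}
    - {"tx": 41, "ty": -44, "tz": 60, "ax": 0, "ay": 0, "az": 0, "claw": 80}
    - {"tx": 41, "ty": -44, "tz": 100, "ax": 0, "ay": 0, "az": 0, "claw": 70}
    - {"tx": 41, "ty": -44, "tz": 130, "ax": 0, "ay": 0, "az": 0, "claw": 60}
    - {"tx": 41, "ty": -44, "tz": 148, "ax": 0, "ay": 0, "az": 0, "claw": 60}
    - {"tx": 41, "ty": -44, "tz": 152, "ax": 0, "ay": 0, "az": 0, "claw": 60}
    - {"tx": 41, "ty": -44, "tz": 152, "ax": 0, "ay": 0, "az": 0, "claw": 60}

```text
clock: 3.15
eef_pos: [0.666, -0.1339, 0.0636]
tool_rot: [3.141, -0.001, 0.094]
wrist_force: [0.2, -0.3, 1.0]
width: 0.0599
grip_force: 0.0
```

Run:
```python
from prj import *
p,d=ctrl.grab_frame("wrist")
cv2.imwrite("pics/w2.png",cv2.convertScaleAbs(cv2.resize(p,(800,600)),alpha=1.2))
```

```text
{'clock': 3.15, 'eef_pos': [0.666, -0.1339, 0.0636], 'tool_rot': [3.141, -0.0013, 0.0938], 'wrist_force': [0.1935, -0.3207, 1.0166], 'width': 0.0599, 'grip_force': 0.0}
cam [ 0.74555306 -0.1265318   0.23320531] axis [-0.28244919 -0.02588073 -0.95893307]
(0.57, -0.143, 0.034) [279.42983714 359.68671051]
(0.665, -0.134, 0.1) [279.27576565 294.5493113 ]
(0.657, -0.184, 0.034) [351.69235608 258.79936777]
(0.69, -0.21, 0.02) [391.98458034 209.91380538]
```

View pics/w2.png

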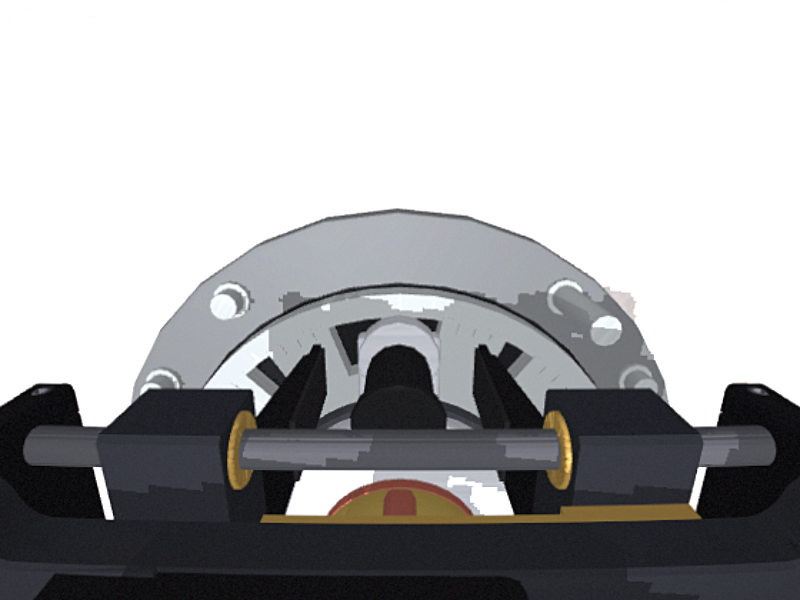

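The knob, at (400,390), sits centred between the fingers. I'll close on it.

servo_tool:
  steps:
    - {"tx": 0, "ty": 0, "tz": 0, "ax": 0, "ay": 0, "az": 0, "claw": 40}
    - {"tx": 0, "ty": 0, "tz": 0, "ax": 0, "ay": 0, "az": 0, "claw": 20}
    - {"tx": 0, "ty": 0, "tz": 0, "ax": 0, "ay": 0, "az": 0, "claw": 15}
    - {"tx": 0, "ty": 0, "tz": 0, "ax": 0, "ay": 0, "az": 0, "claw": 15}
    - {"tx": 0, "ty": 0, "tz": 0, "ax": 0, "ay": 0, "az": 0, "claw": 15}
    - {"tx": 0, "ty": 0, "tz": 0, "ax": 0, "ay": 0, "az": 0, "claw": 15}
    - {"tx": 0, "ty": 0, "tz": 0, "ax": 0, "ay": 0, "az": 0, "claw": 15}
    - {"tx": 0, "ty": 0, "tz": 0, "ax": 0, "ay": 0, "az": 0, "claw": 15}
  grip_force: 30

```text
clock: 4.2
eef_pos: [0.6656, -0.1335, 0.063]
tool_rot: [3.141, -0.0, 0.094]
wrist_force: [-0.8, 0.4, 2.4]
width: 0.0307
grip_force: 30.0
```

The width of 31 mm means the pads are on the cap. I'll regrip 6 mm lower.

servo_tool:
  steps:
    - {"tx": 0, "ty": 0, "tz": 0, "ax": 0, "ay": 0, "az": 0, "claw": 42}
    - {"tx": 0, "ty": 0, "tz": 0, "ax": 0, "ay": 0, "az": 0, "claw": 42}
    - {"tx": 0, "ty": 0, "tz": 6, "ax": 0, "ay": 0, "az": 0, "claw": 42}
    - {"tx": 0, "ty": 0, "tz": 6, "ax": 0, "ay": 0, "az": 0, "claw": 42}
    - {"tx": 0, "ty": 0, "tz": 6, "ax": 0, "ay": 0, "az": 0, "claw": 15}
    - {"tx": 0, "ty": 0, "tz": 6, "ax": 0, "ay": 0, "az": 0, "claw": 15}
    - {"tx": 0, "ty": 0, "tz": 6, "ax": 0, "ay": 0, "az": 0, "claw": 15}
    - {"tx": 0, "ty": 0, "tz": 6, "ax": 0, "ay": 0, "az": 0, "claw": 15}
  grip_force: 30

```text
clock: 5.2
eef_pos: [0.6654, -0.1335, 0.0566]
tool_rot: [3.142, -0.0, 0.094]
wrist_force: [0.5, -0.3, -1.1]
width: 0.0306
grip_force: 30.0
```

servo_tool:
  steps:
    - {"tx": 0, "ty": 0, "tz": -2, "ax": 0, "ay": 0, "az": 0, "claw": 15}
    - {"tx": 0, "ty": 0, "tz": -5, "ax": 0, "ay": 0, "az": 0, "claw": 15}
    - {"tx": 0, "ty": 0, "tz": -8, "ax": 0, "ay": 0, "az": 0, "claw": 15}
    - {"tx": 0, "ty": 0, "tz": -11, "ax": 0, "ay": 0, "az": 0, "claw": 15}
    - {"tx": 0, "ty": 0, "tz": -14, "ax": 0, "ay": 0, "az": 0, "claw": 15}
    - {"tx": 0, "ty": 0, "tz": -17, "ax": 0, "ay": 0, "az": 0, "claw": 15}
    - {"tx": 0, "ty": 0, "tz": -17, "ax": 0, "ay": 0, "az": 0, "claw": 15}
    - {"tx": 0, "ty": 0, "tz": -17, "ax": 0, "ay": 0, "az": 0, "claw": 15}
  grip_force: 40

```text
clock: 6.2
eef_pos: [0.6653, -0.1334, 0.0735]
tool_rot: [-3.141, 0.0, 0.094]
wrist_force: [2.7, -0.7, -7.8]
width: 0.0305
grip_force: 40.0
```

Run:
```python
from st import *
p,d=ctrl.grab_frame("wrist");q,_=ctrl.grab_frame("side")
a=cv2.convertScaleAbs(p[200:340,60:500],alpha=1.5)
a=cv2.resize(a,(800,255));b=cv2.resize(q[145:190,220:320],(755,340),interpolation=cv2.INTER_CUBIC);b=cv2.copyMakeBorder(b,0,0,0,45,0)
cv2.imwrite("pics/l.png",np.vstack([a,b]))
```

```text
{'clock': 6.2, 'eef_pos': [0.6653, -0.1334, 0.0735], 'tool_rot': [-3.1415, 0.0002, 0.0939], 'wrist_force': [2.7467, -0.7319, -7.8113], 'width': 0.0305, 'grip_force': 39.9991}
```

View pics/l.png

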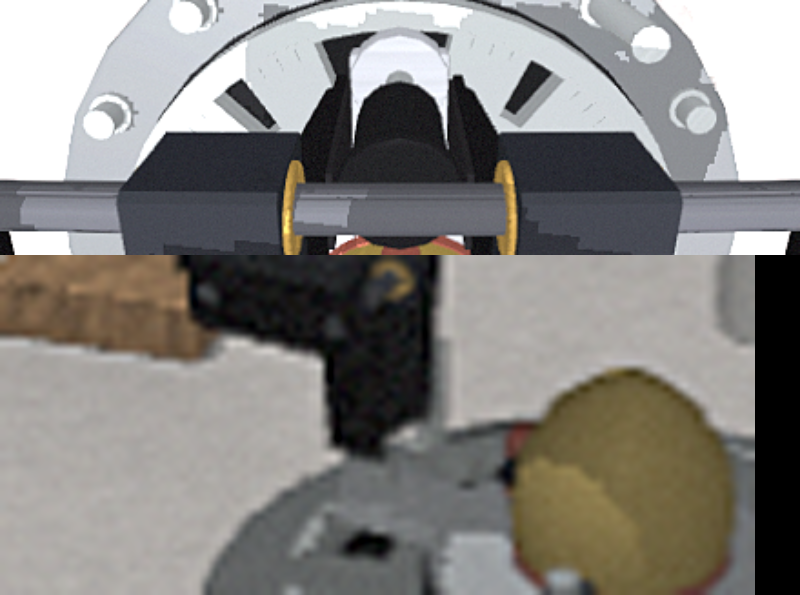

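The pin is drawn up: -7.8 N matches the spring at about 17 mm. I'll swing clockwise 32° along the arc.

servo_tool:
  steps:
    - {"tx": -0.4, "ty": 8.3, "tz": 0, "ax": 0, "ay": 0, "az": 5, "claw": 15}
    - {"tx": -1.4, "ty": 16.5, "tz": 0, "ax": 0, "ay": 0, "az": 10, "claw": 15}
    - {"tx": -3.2, "ty": 24.6, "tz": 0, "ax": 0, "ay": 0, "az": 15, "claw": 15}
    - {"tx": -5.7, "ty": 32.5, "tz": 0, "ax": 0, "ay": 0, "az": 20, "claw": 15}
    - {"tx": -8.9, "ty": 40.1, "tz": 0, "ax": 0, "ay": 0, "az": 25, "claw": 15}
    - {"tx": -11.9, "ty": 46.1, "tz": 0, "ax": 0, "ay": 0, "az": 29, "claw": 15}
    - {"tx": -14.4, "ty": 50.3, "tz": 0, "ax": 0, "ay": 0, "az": 32, "claw": 15}
    - {"tx": -14.4, "ty": 50.3, "tz": 0, "ax": 0, "ay": 0, "az": 32, "claw": 15}

```text
clock: 7.3
eef_pos: [0.6558, -0.1854, 0.0736]
tool_rot: [3.141, -0.001, -0.465]
wrist_force: [4.7, -3.8, -9.1]
width: 0.0307
grip_force: 40.0
```

Run:
```python
from st import *
p,d=ctrl.grab_frame("wrist")
cv2.imwrite("pics/w3.png",cv2.resize(cv2.convertScaleAbs(p[190:330,80:500],alpha=1.5),(800,266),interpolation=cv2.INTER_CUBIC))
```

```text
{'clock': 7.3, 'eef_pos': [0.6558, -0.1854, 0.0736], 'tool_rot': [3.1413, -0.0005, -0.4647], 'wrist_force': [4.717, -3.8458, -9.0887], 'width': 0.0307, 'grip_force': 39.9992}
```

View pics/w3.png

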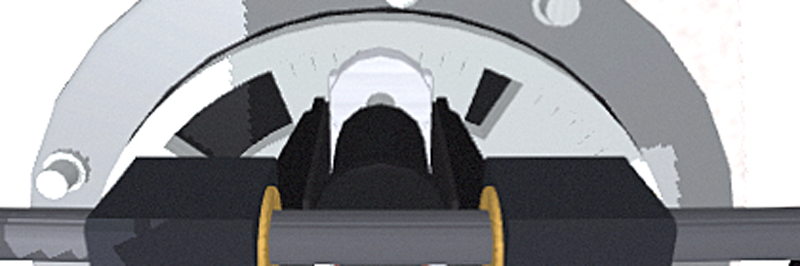

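The arm covers the tall post's hole, with the slot on the left at (240,120) and the -60° hole on the right at (490,95). I'll lower gently with light grip and check the force.

servo_tool:
  steps:
    - {"tx": 0, "ty": 0, "tz": 2, "ax": 0, "ay": 0, "az": 0, "claw": 15}
    - {"tx": 0, "ty": 0, "tz": 4, "ax": 0, "ay": 0, "az": 0, "claw": 15}
    - {"tx": 0, "ty": 0, "tz": 5, "ax": 0, "ay": 0, "az": 0, "claw": 15}
    - {"tx": 0, "ty": 0, "tz": 6, "ax": 0, "ay": 0, "az": 0, "claw": 15}
    - {"tx": 0, "ty": 0, "tz": 7, "ax": 0, "ay": 0, "az": 0, "claw": 15}
    - {"tx": 0, "ty": 0, "tz": 8, "ax": 0, "ay": 0, "az": 0, "claw": 15}
    - {"tx": 0, "ty": 0, "tz": 8, "ax": 0, "ay": 0, "az": 0, "claw": 15}
    - {"tx": 0, "ty": 0, "tz": 8, "ax": 0, "ay": 0, "az": 0, "claw": 15}
  grip_force: 20

```text
clock: 8.35
eef_pos: [0.656, -0.1851, 0.0658]
tool_rot: [3.141, -0.001, -0.464]
wrist_force: [4.2, -3.8, -6.8]
width: 0.0312
grip_force: 20.0
```

The force still follows the spring below dial level, so the pin is in the hole. I'll lower it the rest of the way.

servo_tool:
  steps:
    - {"tx": 0, "ty": 0, "tz": 2, "ax": 0, "ay": 0, "az": 0, "claw": 15}
    - {"tx": 0, "ty": 0, "tz": 4, "ax": 0, "ay": 0, "az": 0, "claw": 15}
    - {"tx": 0, "ty": 0, "tz": 6, "ax": 0, "ay": 0, "az": 0, "claw": 15}
    - {"tx": 0, "ty": 0, "tz": 7.5, "ax": 0, "ay": 0, "az": 0, "claw": 15}
    - {"tx": 0, "ty": 0, "tz": 8.5, "ax": 0, "ay": 0, "az": 0, "claw": 15}
    - {"tx": 0, "ty": 0, "tz": 9, "ax": 0, "ay": 0, "az": 0, "claw": 15}
    - {"tx": 0, "ty": 0, "tz": 9, "ax": 0, "ay": 0, "az": 0, "claw": 15}
    - {"tx": 0, "ty": 0, "tz": 9, "ax": 0, "ay": 0, "az": 0, "claw": 15}
  grip_force: 20

```text
clock: 9.35
eef_pos: [0.656, -0.185, 0.0569]
tool_rot: [-3.142, -0.001, -0.465]
wrist_force: [3.6, -3.8, -6.0]
width: 0.0311
grip_force: 20.0
```

servo_tool:
  steps:
    - {"tx": 0, "ty": 0, "tz": 0, "ax": 0, "ay": 0, "az": 0, "claw": 45}
    - {"tx": 0, "ty": 0, "tz": 0, "ax": 0, "ay": 0, "az": 0, "claw": 60}
    - {"tx": 0, "ty": 0, "tz": 0, "ax": 0, "ay": 0, "az": 0, "claw": 60}
    - {"tx": 0, "ty": 0, "tz": 0, "ax": 0, "ay": 0, "az": 0, "claw": 60}
    - {"tx": 0, "ty": 0, "tz": -30, "ax": 0, "ay": 0, "az": 0, "claw": 60}
    - {"tx": 0, "ty": 0, "tz": -80, "ax": 0, "ay": 0, "az": 0, "claw": 60}
    - {"tx": 0, "ty": 0, "tz": -130, "ax": 0, "ay": 0, "az": 0, "claw": 60}
    - {"tx": 0, "ty": 0, "tz": -150, "ax": 0, "ay": 0, "az": 0, "claw": 60}

```text
clock: 10.35
eef_pos: [0.6573, -0.1854, 0.2112]
tool_rot: [-3.141, -0.006, -0.465]
wrist_force: [-0.1, 0.4, -0.1]
width: 0.06
grip_force: 0.0
```

Run:
```python
from st import *
c=ctrl.camera_params("wrist");p,d=ctrl.grab_frame("wrist");q,_=ctrl.grab_frame("side")
a=cv2.resize(p[100:300,80:480],(800,400),interpolation=cv2.INTER_CUBIC)
b=cv2.resize(q[150:175,240:340],(800,200),interpolation=cv2.INTER_CUBIC)
cv2.imwrite("pics/e.png",np.vstack([a,b]))
pts=np.array([at_d(c,u,v,d[v,u]) for v in range(100,300) for u in range(80,480) if d[v,u]>0])
m=(np.hypot(pts[:,0]-.656,pts[:,1]+.1855)<.03)&(pts[:,2]>.085)&(pts[:,2]<.13)
k=pts[m];print(m.sum(),np.median(k,0))
```

```text
{'clock': 10.35, 'eef_pos': [0.6573, -0.1854, 0.2112], 'tool_rot': [-3.1408, -0.0062, -0.4646], 'wrist_force': [-0.1148, 0.3558, -0.1201], 'width': 0.06, 'grip_force': 0.0}
939 [ 0.65649339 -0.18558864  0.10429823]
```

View pics/e.png

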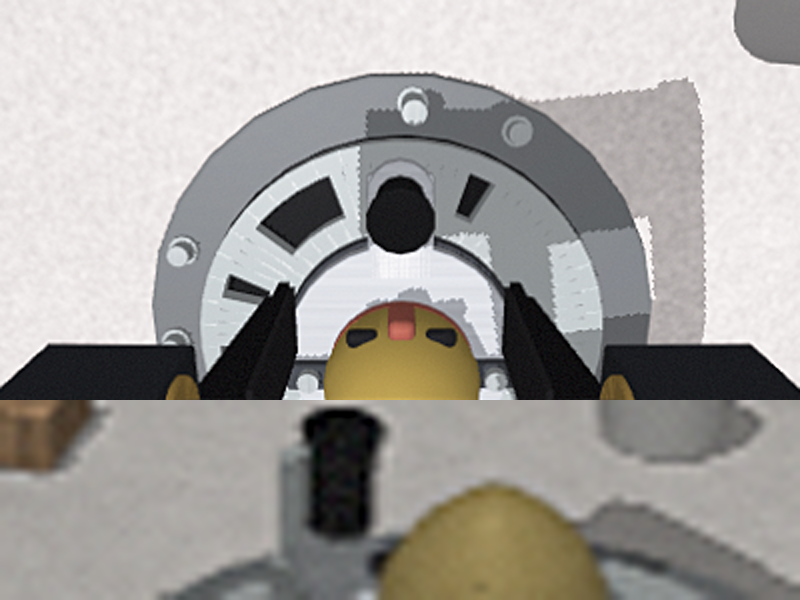

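The knob, at (400,215), is beside the tall post at (412,105). Its cap top is at 0.104 m, the same height as at the start, so the pin is home and the gripper is clear.

```bash
python3 -c "
from workcell import ctrl
print(ctrl.finish_job())"
```

```text
the job is handed in; nothing more can be done
None
```

The turntable is at the tall post's hole with the pin fully down (knob cap back at its starting height), the gripper is clear of everything, and I handed the job in at about 10.5 s; no verdict came back.

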